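Raise the pop-up inspection lamp at the pot-packing bench

TASK

A small inspection lamp on a two-section pull-out mast is stowed in the steel case on the pottery packing bench. Push the thin blade of the orange-handled knife into the gap under the front edge of the yellow cover, lever the cover up with it (no fingers on the cover) until it swings fully open by itself, and lay the knife flat on the bench. Then squeeze the lamp so that the green button in its side is pressed in, pull the lamp straight up past the first stop to the second stop, and finish while still holding it there at full height with the button pressed; leave the pots, phone and marker where they are.

Things in the scene. Friction and masses are not known exactly. Their poses are not given: they have to be found in the camera images.
- case: Grey steel box bolted to the bench, 130 mm (x) by 210 mm (y) by 100 mm high, walls 4 mm, floor 6 mm. Origin: centre of its underside; its -x face is the front, towards the robot. Side and back walls are 100 mm high, the front wall only 88 mm, leaving a gap 13 mm high along the whole front under the closed cover. The lamp stands inside, its vertical axis 10 mm to the front (-x) of the centre.
- gap (a point): Middle of the gap at the front of the case: on the front wall's outer face, 94.5 mm above the bench (gap runs from 88 to 101 mm). From here the blade may go up to 30 mm in (+x of the case) before nearing the stowed lamp.
- cover: Yellow steel cover plate, 142 mm by 212 mm by 4 mm, 0.5 kg, no handle. Origin: on the hinge axis, at the back (+x) edge of the case, mid-thickness, 103 mm above the bench. The plate lies along its own -x, reaching 10 mm beyond the front wall.
- cover_lip (a point): Middle of the front edge of the cover, on its underside, 142 mm from the hinge axis.
- cover_hinge (a joint): Opening angle of the cover, 0 = shut, 1.85 rad = fully open against its stop, leaning back past upright. Less than 2 N lifts it at the front edge; a strut takes over at about 0.7 rad and from there it swings open by itself in about 1 s and stays. Let go below that, it falls shut.
- lamp: Black lamp head, a block 30 by 30 mm, 44 mm high (z), topped by a white round diffuser 26 mm across, 8 mm high. Origin: centre of the block's underside, 42 mm above the bench when stowed (diffuser top at 94 mm). Axes as the case's. Lamp and mast weigh 0.27 kg. Inside the case 80 mm is free to each side (y) of it, 36 mm in front, 56 mm behind.
- lamp_grip (a point): Centre of the lamp block, at the height of the button's middle (64 mm above the bench when stowed). Best gripped from above across the case's y, pads over the button.
- button (a joint): Green button, 16 mm across, in the middle of the lamp's +y side (case axes), standing out 6 mm, so the grip is 36 mm wide, 31 mm with the button in. 0 = out, 0.005 m = fully pressed (about 6 N). It springs out when released. While it is less than about 4 mm in, a pin locks the stowed mast; once the mast has risen it does not lock again on the way up or at the stops.
- first_section (a joint): How far the lower mast section is drawn out, 0 to 0.06 m (first stop). A light pull of 4 to 5 N; it comes out first.
- second_section (a joint): How far the upper section is drawn out of the first, 0 to 0.06 m (second stop: lamp 120 mm above its stowed height). Takes 7 to 9 N. If the lamp is let go, springs draw both sections in again, to about 15 mm above the stowed height with the button out; it can be pulled up again from there.
- blade: Knife-like scraper lying flat: orange handle 105 mm long, 22 mm wide, 18 mm high, and a flat steel blade 26 mm wide, 3 mm thick, reaching 90 mm beyond the handle; 0.09 kg. Origin: at the handle's front end, on the underside (on the bench); +x points along the blade to the tip, z up. The blade's mid-plane is 9.5 mm above the underside.
- blade_tip (a point): Middle of the blade's tip, 90 mm from the origin along +x, 9.5 mm above the underside.
- blade_grip (a point): Place on the handle to grip across (22 mm wide, y), 25 mm behind the origin, 9 mm above the underside.
- phone: Black phone lying on the bench, 150 by 74 by 9 mm; bystander. Origin: centre of the underside.
- vase_teal: Glazed pot, teal with a dark green top, 92 mm across, 128 mm high, 0.6 kg; bystander. Origin: centre of the underside.
- vase_brown: Glazed pot, brown-grey with a black top, 92 mm across, 128 mm high, 0.6 kg; bystander. Origin: centre of the underside.
- marker: Grey marker with a black cap lying on the bench, 132 mm long (x), 15 mm thick; bystander. Origin: on the underside, near the middle.
Not all that is in view belongs to the job. What is meant by the blade is not pink, and is the smaller of those in its own colour.

How it is judged:
On the way, in this order (a step that is already met when the one before it is completed fails the run):
1. the cover is being levered up by the blade (value of joint cover_hinge above 0.15 rad and contact force between blade and cover above 0.1 N), for 0.05 s.
2. the cover has swung fully open (value of joint cover_hinge above 1.6 rad), for 0.2 s.
3. the lamp is gripped with its button pressed in (value of joint button above 0.004 m and contact force between the fingers and lamp above 3 N), for 0.1 s.
4. the first mast section is drawn out to the first stop (value of joint first_section above 0.054 m), for 0.05 s.
5. the mast is drawn out to the second stop (value of joint each of first_section, second_section above 0.054 m), for 0.2 s.
At the end, for the whole second after the job is handed in: Both mast sections are out to their stops (at least 54 of 60 mm each), fingers hold the still lamp (over 3 N) with its button pressed (over 4 of 5 mm); cover fully open (over 1.6 rad); the knife lies flat on the bench (15 mm, 0.15 rad), at rest, touching neither robot nor case (all of step 3 and all of step 5 and contact force between blade and case below 0.1 N and value of joint cover_hinge above 1.6 rad and height (world z) of blade between -0.005 and 0.015 m and angle between blade's own z axis and vertical below 0.15 rad and contact force between each of the arm, the fingers and blade below 0.1 N and linear speed of blade below 0.03 m/s and linear speed of lamp below 0.02 m/s); the arm keeps its last pose, push and grip.
It fails at once if the fingers or arm touch the cover before it has swung open (value of joint cover_hinge below 1 rad and contact force between any of the fingers, the arm and cover above 1 N).
It fails at once if a pot is moved more than 30 mm or tipped (distance of any of vase_teal, vase_brown from where it was at the start of the episode above 0.03 m or angle between any of vase_teal, vase_brown's own z axis and vertical above 0.3 rad).
It fails at once if the phone or marker is moved more than 30 mm (distance of any of phone, marker from where it was at the start of the episode above 0.03 m).
It also fails if it takes over 58 s, if anything falls off the work surface, if the arm or the gripper's body presses on something with over 40 N, if the wrist force passes 120 N, or if a joint passes its speed limit or range.

ROBOT

A 6-joint arm with a two-finger parallel gripper is mounted at the origin on the work surface. World frame = base frame: x ahead of the robot, y to its left, z up, the work surface at z = 0. Lengths are in m, angles in rad, forces in N, time in s.
With the tool pointing down it reaches from about 0.3 to 0.775 m from the base axis. Payload 14.6 kg.
Tool frame: the origin (TCP) lies at the very end of the fingers, on their centre line; the grasp point (between the pads) lies 19 mm behind it; z points along the fingers, y is the direction in which the jaws open and shut (so a half turn about z gives the same grasp; the last joint's range is limited). The gripper opens to 94 mm and grips with 3 to 60 N. Pads are 16 mm wide; open, the fingers measure 119 mm over their backs; the gripper's body (75 mm by 177 mm) begins 78 mm behind the grasp point.
Start: joints at [-1.219, 0.3, 1.521, -0, 1.321, -0.067], TCP at [0.224, -0.502, 0.205] pointing down, gripper open.
Joint ranges: [-3.03, 3.03], [-0.79, 2.21], [0.23, 2.52], [-1.04, 4.18], [0, 3.07], [-2.55, 2.55]. Speed limits (rad/s): [2.22, 2.22, 2.57, 3.14, 3.14, 3.14].

INTERFACE

Orientations are given as a rotation vector (axis times angle).
In Python, from rig import arm, cams gives the robot as it stands.
- The arm moves only by the tool drive_tool, never from a script. Its argument "commands" is one flat list of numbers, 6 for each row, row after row: the shift along the tool's x, y, z normalised to -1 to 1, where 1 is 0.05 m, then the turn, a rotation vector about the tool's x, y, z normalised to -1 to 1, where 1 is 90 degrees. A call has 1 to 12 rows; each row shifts and turns the commanded pose from where the row before left it, along the tool's axes as they then stand; what a row does not reach is not made up. A row lasts 1/10 s, in which the tool goes at most 50 mm and 8.59 degrees, less where a joint would pass 70% of its speed; a pose out of reach is approached as far as the arm can. A call with a number of a shift or a turn outside -1 to 1 is refused whole. A call with a gripper value outside its range is refused whole. "hand" is the opening, from 0 (shut) to 1 (fully open), set as the call begins (left out, the last holds). The fingers move at their own pace and stop on an object; "grip_force" is the grip in N (left out, the last holds). Time passes only in rows, so rows that do not move let the fingers close. It gives the time, the measured TCP pose, the force and the opening at its end, in the units of the state.
- arm.sense(): the state, without advancing time (a new reading comes with each control period).
- cams.grab_frame(name): name is "scene" or "top" or "wrist"; returns (picture, depth): 400x640x3 uint8, red, green, blue; 400x640 float32, m along the optical axis (not along the pixel's ray), 0 where there is no reading.
- cams.camera_info(name): a dict with "fx", "fy", "cx", "cy" (pixels), "k1" (the pictures are not rectified: a ray, as slopes to the right and down, at radius r is drawn at 1 + k1 r^2 times it, then the intrinsics apply), "pose" (4x4, takes a point from camera to world coordinates); the wrist camera has in their place "tool_from_camera" (4x4, takes a point from camera to tool coordinates, whose origin is the TCP and whose axes are the flange's). Camera axes: x right, y up, looking along -z (the intrinsics and any distortion apply to the point x, -y, -z); pixel columns grow to the right and rows downward; lengths in m; the calibration is good to about 2 mm. A picture is of the moment at which its call begins: read the wrist's pose just before it. camera_info takes no time and is no camera call.
- arm.hand_in(): hands the job in, once; it reports no verdict.
The state is a dict: "t": time; "q": joint angles; "joint_velocities": joint speeds; "effort": joint torques, N m; "tcp_pos": TCP position; "tcp_rot": TCP orientation; "ft_force": force on the tool from outside, world axes, zero at the start; "wrist_torque": the same for the moment, N m; "width": finger opening in m.
Only numpy, scipy, OpenCV 4.12 (cv2) and the standard library are available. Lean on these libraries where they do the work, as an engineer would, in place of code of your own. Each camera call takes 0.05 s, during which the arm holds its last target. There are 200 camera calls.

## Working session

There is one attempt and no reset: what is moved stays moved. The work goes in short steps, Python scripts to look and compute and a tool call to move; the robot and the scene stay as the last step left them, time stands still between calls to the robot, and variables do not carry over. Pictures are saved under pics/ and viewed, about 8 in all and at most 12, crops included, and the job is handed in when it is done.

Besides the shell and the picture viewer there is one more tool, called after ">>>" by a JSON object that holds its "op" and its "data". drive_tool: Moves the arm, as the interface text tells. Its arguments: {"type":"object","properties":{"commands":{"type":"array","items":{"type":"number"}},"hand":{"type":"number"},"grip_force":{"type":"number"}},"required":["commands"]}

```bash
ls; mkdir -p pics
cat > h.py <<'E'
import numpy as np, cv2
from scipy.spatial.transform import Rotation as R
from rig import arm, cams
def grab(name, out=None):
    s=arm.sense(); im,d=cams.grab_frame(name); i=cams.camera_info(name)
    if name=='wrist':
        T=np.eye(4);T[:3,:3]=R.from_rotvec(s['tcp_rot']).as_matrix();T[:3,3]=s['tcp_pos'];P=T@np.array(i['tool_from_camera'])
    else: P=np.array(i['pose'])
    np.savez(f'{out or name}.npz',im=im,d=d,P=P,K=np.array([i[k] for k in('fx','fy','cx','cy','k1')]))
    cv2.imwrite(f'pics/{out or name}.png',im[:,:,::-1])
def world(f,u,v,z=None):
    """pixel to world: by depth, or on plane z"""
    D=np.load(f+'.npz');fx,fy,cx,cy,k=D['K'];P=D['P']
    m=cv2.undistortPoints(np.array([[[u,v]]],float),np.array([[fx,0,cx],[0,fy,cy],[0,0,1]]),np.array([k,0,0,0]))[0,0]
    r=np.array([m[0],-m[1],-1])
    if z is None:
        s=float(D['d'][int(round(v)),int(round(u))])
    else: s=(z-P[2,3])/(P[:3,:3]@r)[2]
    return (P@np.r_[r*s,1])[:3]
E
python3 - <<'E'
from h import *
grab('top');grab('scene')
a=cv2.imread('pics/top.png');b=cv2.imread('pics/scene.png')
print(arm.sense())
E
```

```text
pics
{'t': 0.1, 'q': array([-1.21858818e+00,  3.00365696e-01,  1.52151394e+00,  1.46854700e-05,
        1.32069013e+00, -6.66416608e-02]), 'joint_velocities': array([-2.24721192e-05, -3.27221944e-03, -1.34885760e-03,  6.58058548e-04,
       -8.66374224e-04, -1.15581164e-03]), 'effort': array([ 1.90742452e-03, -5.32644475e+01, -3.53282869e+01,  7.10036047e-02,
        2.34694546e-02, -7.31724595e-05]), 'tcp_pos': array([ 0.22359076, -0.50224883,  0.20497255]), 'tcp_rot': array([-3.07200402e+00, -6.52921863e-01,  1.96226588e-04]), 'ft_force': array([ 0.24589424, -0.28626389, -0.25852873]), 'wrist_torque': array([ 0.0532624 , -0.02956638, -0.0135832 ]), 'width': 0.09372067854833312}
```

View pics/top.png

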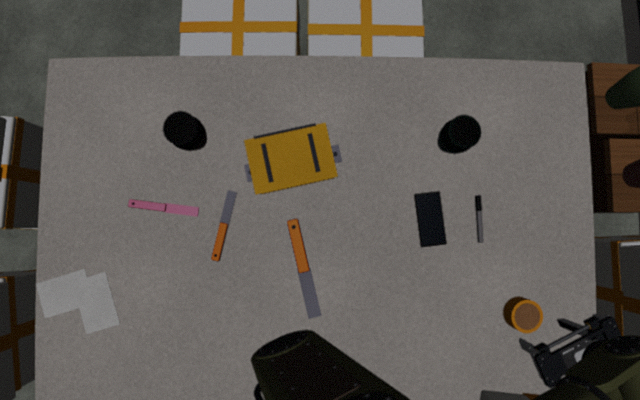

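View pics/scene.png

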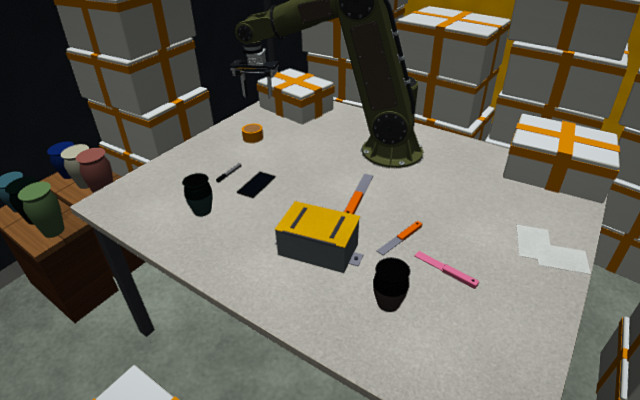

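Top view, where image up is world +x and left is +y. The candidates are a pink knife at (163,208), a large orange knife at (303,268) and a small orange knife at (224,227). The case is at (292,158). I choose the small orange one and will check it in a crop.

Run:
```python
from h import *
a=cv2.imread('pics/top.png')
cv2.imwrite('pics/c1.png',cv2.resize(a[110:270,195:355],None,fx=3.7,fy=3.7,interpolation=cv2.INTER_CUBIC))
for n,(u,v,z) in dict(tip=(233,192,.0095),hend=(216,260,.009),fl=(255,193,.105),fr=(337.5,179,.105),bl=(246,140,.105),br=(326,124,.105),big1=(294,220,.01),big2=(315,318,.01)).items():
    print(n,world('top',u,v,z),world('top',u,v))
```

```text
tip [0.55801647 0.23618691 0.0095    ] [0.5580431  0.23626072 0.00917996]
hend [0.37181291 0.28000332 0.009     ] [0.37248312 0.27813501 0.01583965]
fl [0.54767304 0.15908179 0.105     ] [0.54771474 0.15917051 0.10448283]
fr [ 0.58340572 -0.04718458  0.105     ] [ 0.59614762 -0.05251583 -0.00211715]
bl [0.68195798 0.18392877 0.105     ] [0.68220944 0.18415059 0.10388088]
br [ 0.72399182 -0.0181795   0.105     ] [ 7.52514913e-01 -2.01510107e-02 -7.19921897e-04]
big1 [0.48130433 0.06758443 0.01      ] [0.48112695 0.06619988 0.03079313]
big2 [0.21564364 0.0095122  0.01      ] [0.21351902 0.00959748 0.00150663]
```

View pics/c1.png

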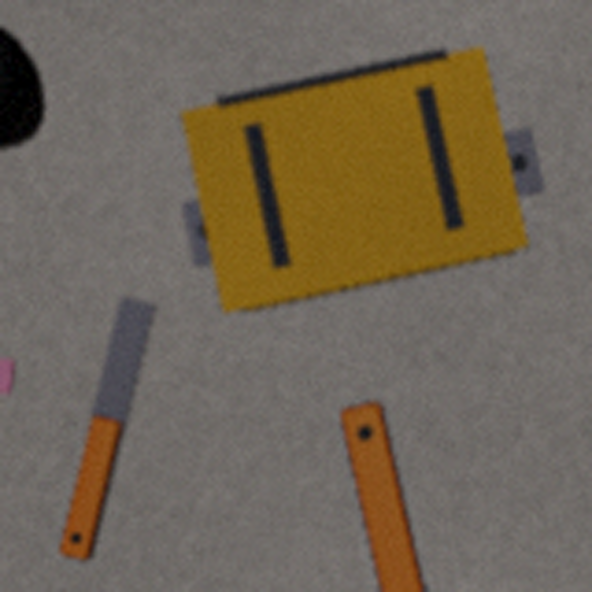

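The crop confirms the choice: the small orange knife measures about 0.19 m, while the large one is about 0.27 m. Its tip is at crop (140,301), the joint at (108,417) and the handle end at (76,555). The case yaw is about +0.175.

```bash
cat >> h.py <<'E'
def delta(pos,yaw):
    """tool-axis move (normalised units) to tool-down pose with tool x at yaw"""
    s=arm.sense();A=R.from_rotvec(s['tcp_rot']);B=R.from_euler('z',yaw)*R.from_rotvec([np.pi,0,0])
    print('t',round(s['t'],2),'now',s['tcp_pos'].round(4),'shift/.05',(A.inv().apply(np.array(pos)-s['tcp_pos'])/.05).round(2),
      'turn/90',((A.inv()*B).as_rotvec()/(np.pi/2)).round(3),'q',s['q'].round(2),'F',s['ft_force'].round(1),'w',round(s['width'],4))
E
python3 - <<'E'
from h import *
c=lambda u,v,z:world('top',(u+.5)/3.7+195-.5,(v+.5)/3.7+110-.5,z)[:2]
tip,j,e=c(140,301,.011),c(108,417,.014),c(76,555,.018)
print(tip,j,e,np.linalg.norm(tip-j),np.linalg.norm(j-e)); d=tip-e; print('yaw',np.arctan2(d[1],d[0]))
k=np.array([c(*p,.105) for p in((182,112),(484,47),(527,246),(225,313))]);print(k)
y=k[0]+k[3]-k[1]-k[2];x=k[0]+k[1]-k[2]-k[3];print(np.linalg.norm(x)/2,np.linalg.norm(y)/2,np.arctan2(x[1],x[0]),np.arctan2(-y[0],y[1]))
print('lip',(k[2]+k[3])/2)
yaw=np.arctan2(d[1],d[0]); g=j-.025*d/np.linalg.norm(d);print('grip',g)
delta([*g,.2],yaw)
E
```

```text
[0.56068731 0.2373453 ] [0.47451626 0.25886582] [0.37366661 0.27979916] 0.08881770091305514 0.10299930580394541
yaw -0.22321808060199289
[[ 0.68219331  0.18943658]
 [ 0.72829658 -0.0167671 ]
 [ 0.59068047 -0.04610778]
 [ 0.54459429  0.15792489]]
0.140931173057373 0.21023365624460544 0.2176072502082699 0.22105056053137404
lip [0.56763738 0.05590856]
grip [0.4501365  0.26440004]
t 0.1 now [ 0.2236 -0.5022  0.205 ] shift/.05 [ 10.38 -12.16   0.11] turn/90 [-0.001  0.     0.409] q [-1.22  0.3   1.52  0.    1.32 -0.07] F [ 0.2 -0.3 -0.3] w 0.0937
```

>>> {"op": "drive_tool", "data": {"commands": [0.4,-0.5,0,0,0,0,0.4,-0.5,0,0,0,0,0.4,-0.5,0,0,0,0,0.4,-0.5,0,0,0,0,0.4,-0.5,0,0,0,0,0.4,-0.5,0,0,0,0,0.4,-0.5,0,0,0,0,0.4,-0.5,0,0,0,0,0.4,-0.5,0,0,0,0,0.4,-0.5,0,0,0,0,0.4,-0.5,0,0,0,0,0.4,-0.5,0,0,0,0], "hand": 1}}

```text
t: 1.3
tcp_pos: [0.3209, -0.1295, 0.2054]
tcp_rot: [3.073, 0.653, 0.0]
ft_force: [0.1, 0.5, -0.8]
width: 0.0937
```

>>> {"op": "drive_tool", "data": {"commands": [0.4,-0.5,0,0,0,0,0.4,-0.5,0,0,0,0,0.4,-0.5,0,0,0,0,0.4,-0.5,0,0,0,0,0.4,-0.5,0,0,0,0,0.4,-0.5,0,0,0,0,0.4,-0.5,0,0,0,0,0.4,-0.5,0,0,0,0,0.4,-0.5,0,0,0,0,0.4,-0.5,0,0,0,0,0.4,-0.5,0,0,0,0,0.4,-0.5,0,0,0,0]}}

```text
t: 2.5
tcp_pos: [0.4182, 0.2422, 0.2052]
tcp_rot: [3.073, 0.653, -0.001]
ft_force: [0.1, -0.4, 0.5]
width: 0.0941
```

>>> {"op": "drive_tool", "data": {"commands": [0,0,0,0,0,0.08,0,0,0,0,0,0.08,0,0,0,0,0,0.08,0,0,0,0,0,0.08,0,0,0,0,0,0.09,0,0,0,0,0,0]}}

```text
t: 3.1
tcp_pos: [0.418, 0.2408, 0.2052]
tcp_rot: [3.121, -0.357, -0.001]
ft_force: [1.0, -0.8, -0.0]
width: 0.0943
```

Run:
```python
from h import *
delta([.4501,.2644,.2],-.223)
grab('wrist','w1')
```

```text
t 3.1 now [0.418  0.2408 0.2052] shift/.05 [ 0.52 -0.6   0.1 ] turn/90 [ 0.     0.    -0.003] q [0.45 0.15 1.71 0.   1.29 2.25] F [ 1.  -0.8 -0. ] w 0.0943
```

View pics/w1.png

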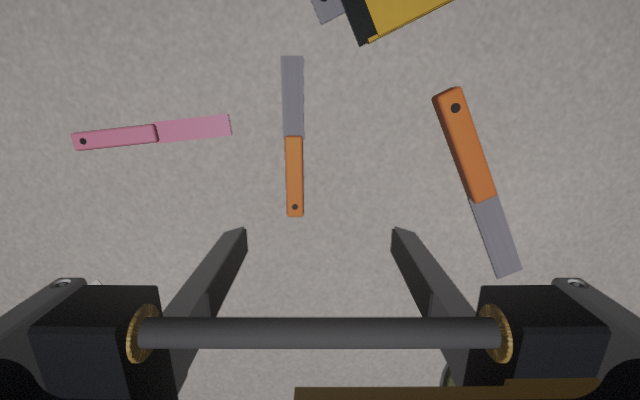

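The wrist view shows the small orange knife with its tip at (292,57), joint at (294,136) and handle end at (295,216). The jaws straddle to its right.

Run:
```python
from h import *
t,j,e=[world('w1',*p)[:2] for p in((292,57,.011),(294,136,.018),(295,216,.018))]
print(t,j,e,np.linalg.norm(t-j),np.linalg.norm(j-e)); d=t-e;yaw=np.arctan2(d[1],d[0]);g=j-.025*d/np.linalg.norm(d);print(yaw,g)
delta([*g,.003],yaw)
```

```text
[0.55792197 0.24047399] [0.47134495 0.25965999] [0.37142415 0.28390471] 0.08867740929430137 0.10282009624060515
-0.22879743638087646 [0.44699645 0.26533015]
t 3.15 now [0.4181 0.2409 0.2053] shift/.05 [ 0.46 -0.61  4.04] turn/90 [0.    0.    0.004] q [0.45 0.15 1.71 0.   1.29 2.24] F [0.2 0.7 0.5] w 0.0939
```

>>> {"op": "drive_tool", "data": {"commands": [0.23,-0.305,0,0,0,0.004,0.23,-0.305,0,0,0,0,0,0,0.6,0,0,0,0,0,0.6,0,0,0,0,0,0.6,0,0,0,0,0,0.6,0,0,0,0,0,0.6,0,0,0,0,0,0.5,0,0,0,0,0,0.3,0,0,0,0,0,0.22,0,0,0,0,0,0,0,0,0]}}

```text
t: 4.25
tcp_pos: [0.4469, 0.2651, 0.0033]
tcp_rot: [3.12, -0.359, -0.003]
ft_force: [0.2, -0.1, 0.0]
width: 0.0939
```

>>> {"op": "drive_tool", "data": {"commands": [0,0,0,0,0,0,0,0,0,0,0,0,0,0,0,0,0,0,0,0,0,0,0,0,0,0,0,0,0,0,0,0,0,0,0,0,0,0,0,0,0,0,0,0,0,0,0,0], "hand": 0, "grip_force": 55}}

```text
t: 5.05
tcp_pos: [0.4475, 0.2654, 0.0045]
tcp_rot: [-3.121, 0.363, 0.0]
ft_force: [0.3, 0.0, 0.1]
width: 0.0329
```

>>> {"op": "drive_tool", "data": {"commands": [0,0,0,0,0,0,0,0,0,0,0,0,0,0,0,0,0,0,0,0,0,0,0,0,0,0,0,0,0,0]}}

```text
t: 5.55
tcp_pos: [0.4475, 0.2654, 0.0044]
tcp_rot: [-3.121, 0.363, 0.0]
ft_force: [-0.3, -0.3, -0.2]
width: 0.0212
```

>>> {"op": "drive_tool", "data": {"commands": [0,0,-0.3,0,0,0,0,0,-0.5,0,0,0,0,0,-0.5,0,0,0,0,0,-0.5,0,0,0,0,0,-0.5,0,0,0,0,0,-0.2,0,0,0,0,0,0,0,0,0]}}

```text
t: 6.25
tcp_pos: [0.4479, 0.2656, 0.1302]
tcp_rot: [-3.12, 0.363, -0.003]
ft_force: [0.2, -0.8, -1.1]
width: 0.0214
```

Run:
```python
from h import *
# case yaw .219; place grip point 115+40 mm before lip, on centreline
y=.219; lip=np.array([.5676,.0559]); g=lip-.155*np.array([np.cos(y),np.sin(y)]);print(g)
delta([*g,.13],y)
```

```text
[0.41630215 0.02222569]
t 6.25 now [0.4479 0.2656 0.1302] shift/.05 [ 0.5   4.88 -0.  ] turn/90 [-0.001 -0.001 -0.287] q [0.46 0.31 1.69 0.   1.14 2.27] F [ 0.2 -0.8 -1.1] w 0.0214
```

>>> {"op": "drive_tool", "data": {"commands": [0,0.5,0,0,0,0,0,0.6,0,0,0,0,0.1,0.6,0,0,0,0,0.1,0.6,0,0,0,0,0.1,0.6,0,0,0,0,0.1,0.6,0,0,0,0,0.1,0.6,0,0,0,0,0,0.5,0,0,0,0,0,0.28,0,0,0,0]}}

```text
t: 7.15
tcp_pos: [0.4148, 0.0207, 0.128]
tcp_rot: [3.12, -0.365, -0.003]
ft_force: [-0.0, 0.1, -0.5]
width: 0.0213
```

>>> {"op": "drive_tool", "data": {"commands": [0,0,0,0,0,-0.06,0,0,0,0,0,-0.06,0,0,0,0,0,-0.06,0,0,0,0,0,-0.06,0,0,0,0,0,-0.047,0,0,0,0,0,0,0,0,0,0,0,0]}}

```text
t: 7.85
tcp_pos: [0.4154, 0.0222, 0.1286]
tcp_rot: [-3.123, -0.34, 0.002]
ft_force: [0.3, 0.5, -0.5]
width: 0.0219
```

Run:
```python
from h import *
delta([.4163,.0222,.13],.219)
grab('wrist','w2')
grab('scene','s2')
a=cv2.imread('pics/s2.png')
cv2.imwrite('pics/c2.png',cv2.resize(a[150:290,260:460],None,fx=4,fy=4,interpolation=cv2.INTER_CUBIC))
```

```text
t 7.85 now [0.4154 0.0222 0.1286] shift/.05 [ 0.02  0.   -0.03] turn/90 [-0.     0.001 -0.001] q [-0.03  0.09  1.97 -0.    1.09  1.32] F [ 0.3  0.5 -0.5] w 0.0219
```

View pics/w2.png

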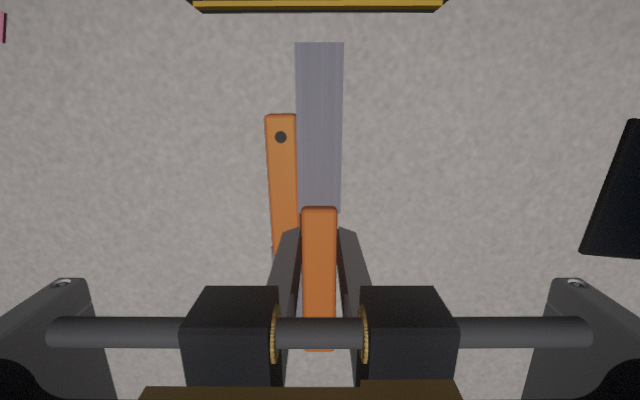

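The wrist view shows the blade centred and square to the cover. The tip is at (319,43) and the lip edge runs from (193,5) to (447,5).

Run:
```python
from h import *
for p in((319,46),(319,55),(319,100),(319,150),(319,195),(300,50),(338,50),(319,225),(319,1),(319,3),(319,5),(230,2),(410,2)): print(p,world('w2',*p).round(4))
u=np.array([np.cos(.219),np.sin(.219)])
D=np.load('w2.npz');
tip=world('w2',319,43.5,None);s=arm.sense();print('tip along from tcp',(tip[:2]-s['tcp_pos'][:2])@u)
for p in ((193,10.5),(320,10.5),(441,10.5)):
  l=world('w2',*p,.101);print('lip',l,(l[:2]-s['tcp_pos'][:2])@u)
```

```text
(319, 46) [0.5262 0.0474 0.1346]
(319, 55) [0.5219 0.0465 0.1348]
(319, 100) [0.4996 0.0415 0.1365]
(319, 150) [0.4728 0.0356 0.1352]
(319, 195) [0.4464 0.0297 0.1353]
(300, 50) [0.5221 0.0568 0.1348]
(338, 50) [0.5264 0.0372 0.1353]
(319, 225) [0.4301 0.0262 0.1422]
(319, 1) [0.5749 0.0581 0.0354]
(319, 3) [0.5736 0.0579 0.0351]
(319, 5) [0.5718 0.0575 0.0368]
(230, 2) [0.5589 0.1274 0.0358]
(410, 2) [ 0.5901 -0.013   0.0355]
tip along from tcp 0.11438663950088755
lip [0.53478326 0.12829027 0.101     ] 0.13936856696835045
lip [0.55133026 0.0523322  0.101     ] 0.13901817421105359
lip [ 0.56752711 -0.01992638  0.101     ] 0.13912972940508303
```

The yellow strip at row 5 has a depth of z≈0.036, so it is a band on the front wall and not the lip. Its position agrees with the top-view estimate: wall 165 mm and lip 155 mm from the TCP. The blade mid-plane is 5 mm above TCP height. I lower 39 mm and then advance.

>>> {"op": "drive_tool", "data": {"commands": [0,0,0.3,0,0,0,0,0,0.3,0,0,0,0,0,0.18,0,0,0,0,0,0,0,0,0,0,0,0,0,0,0]}}

```text
t: 8.45
tcp_pos: [0.416, 0.0222, 0.0907]
tcp_rot: [3.123, 0.343, 0.0]
ft_force: [1.2, -0.6, -0.6]
width: 0.0211
```

>>> {"op": "drive_tool", "data": {"commands": [0.2,0,0,0,0,0,0.2,0,0,0,0,0,0.2,0,0,0,0,0,0.1,0,0,0,0,0,0.1,0,0,0,0,0,0,0,0,0,0,0]}}

```text
t: 9.05
tcp_pos: [0.4553, 0.031, 0.0903]
tcp_rot: [-3.123, -0.344, 0.0]
ft_force: [-0.0, 0.6, -0.6]
width: 0.0214
```

Run:
```python
from h import *
delta([.4163,.0222,.0895],.219)
grab('wrist','w3')
a=cv2.imread('pics/w3.png')
cv2.imwrite('pics/c3.png',cv2.resize(a[0:200,160:480],None,fx=2,fy=2))
for p in((319,12),(319,50),(319,100),(319,150),(319,195)): print(world('w3',*p).round(4))
```

```text
t 9.05 now [0.4553 0.031  0.0903] shift/.05 [-0.8   0.    0.02] turn/90 [-0.  0.  0.] q [-0.01  0.23  1.9  -0.    1.01  1.34] F [-0.   0.6 -0.6] w 0.0214
[0.5791 0.0594 0.1059]
[0.564  0.0561 0.0971]
[0.5394 0.0506 0.0971]
[0.5128 0.0446 0.0991]
[0.4862 0.0386 0.0972]
```

View pics/c3.png

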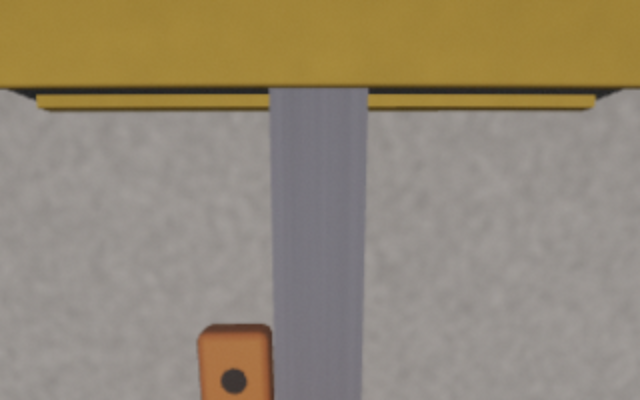

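The blade is already slipping under the lip, whose edge is at row 44 of the full image. Its top is at z≈0.097, inside the gap. Next I find the remaining depth.

Run:
```python
from h import *
u=np.array([np.cos(.219),np.sin(.219)]);t=np.array([.4553,.031])
for v in(43,44): l=world('w3',319,v,.105);print(l,(l[:2]-t)@u)
```

```text
[0.56586141 0.05648096 0.105     ] 0.11345650555283038
[0.56541624 0.05638134 0.105     ] 0.11300032029787432
```

>>> {"op": "drive_tool", "data": {"commands": [0.1,0,0.02,0,0,0,0.15,0,0,0,0,0,0.15,0,0,0,0,0,0.1,0,0,0,0,0,0.06,0,0,0,0,0,0,0,0,0,0,0,0,0,0,0,0,0]}}

```text
t: 9.8
tcp_pos: [0.4821, 0.0369, 0.0893]
tcp_rot: [-3.123, -0.344, 0.0]
ft_force: [0.3, -0.1, -0.8]
width: 0.0212
```

>>> {"op": "drive_tool", "data": {"commands": [0,0,-0.1,0,0,0,0,0,-0.15,0,0,0,0,0,-0.15,0,0,0,0,0,-0.15,0,0,0,0,0,-0.15,0,0,0,0,0,0,0,0,0]}}

```text
t: 10.4
tcp_pos: [0.4828, 0.037, 0.1257]
tcp_rot: [3.123, 0.344, 0.003]
ft_force: [1.0, -0.4, -0.8]
width: 0.0217
```

Run:
```python
from h import *
delta([.4821,.0369,.0893],.219)
grab('wrist','w4');grab('top','t4')
a=cv2.imread('pics/t4.png')[90:250,195:395];b=cv2.imread('pics/w4.png')
cv2.imwrite('pics/c4.png',np.hstack([cv2.resize(b,(480,300)),cv2.resize(a,(300,240)).copy() if 0 else cv2.resize(a,(320,300))]))
for p in((319,30),(319,60),(319,100),(319,150),(319,195)): print(world('w4',*p).round(4))
```

```text
t 10.4 now [0.4828 0.037  0.1257] shift/.05 [-0.01 -0.    0.73] turn/90 [ 0.    -0.001  0.   ] q [0.   0.24 1.8  0.   1.1  1.35] F [ 1.  -0.4 -0.8] w 0.0217
[0.5999 0.0639 0.1365]
[0.5858 0.0608 0.1395]
[0.5669 0.0565 0.133 ]
[0.54   0.0505 0.1322]
[0.5139 0.0447 0.1336]
```

View pics/c4.png

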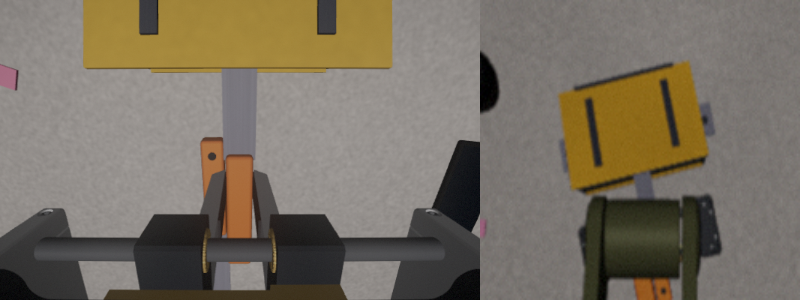

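The cover is riding on the blade, with the lip at z≈0.14, and the knife has not slipped. I continue up and forward.

>>> {"op": "drive_tool", "data": {"commands": [0.08,0,-0.15,0,0,0,0.08,0,-0.15,0,0,0,0.08,0,-0.15,0,0,0,0.08,0,-0.15,0,0,0,0.08,0,-0.15,0,0,0,0.08,0,-0.15,0,0,0,0.08,0,-0.15,0,0,0,0.08,0,-0.15,0,0,0,0,0,0,0,0,0,0,0,0,0,0,0]}}

```text
t: 11.5
tcp_pos: [0.5134, 0.0439, 0.1844]
tcp_rot: [3.123, 0.344, 0.0]
ft_force: [0.1, 0.7, -1.2]
width: 0.0216
```

>>> {"op": "drive_tool", "data": {"commands": [0,0,0,0,0,0,0,0,0,0,0,0,0,0,0,0,0,0,0,0,0,0,0,0,0,0,0,0,0,0,0,0,0,0,0,0]}}

```text
t: 12.1
tcp_pos: [0.5134, 0.0439, 0.1844]
tcp_rot: [-3.123, -0.344, 0.0]
ft_force: [0.6, -1.2, -0.8]
width: 0.0211
```

Run:
```python
from h import *
delta([.447,.2653,.13],-.2288)
grab('wrist','w5');grab('top','t5')
a=cv2.imread('pics/t5.png')[90:250,195:395];b=cv2.imread('pics/w5.png')
cv2.imwrite('pics/c5.png',np.hstack([cv2.resize(b,(480,300)),cv2.resize(a,(320,300))]))
```

```text
t 12.1 now [0.5134 0.0439 0.1844] shift/.05 [-0.33 -4.61  1.09] turn/90 [0.    0.    0.285] q [0.01 0.24 1.65 0.   1.25 1.37] F [ 0.6 -1.2 -0.8] w 0.0211
```

View pics/c5.png

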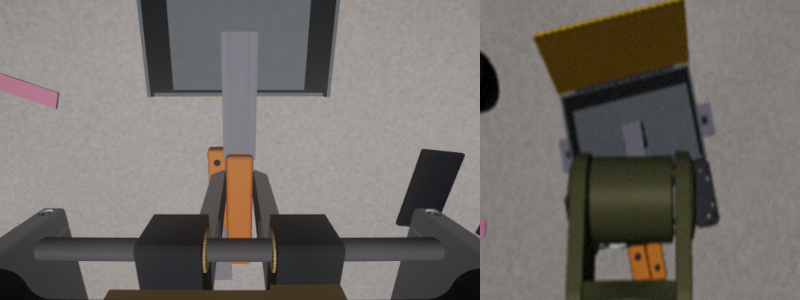

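The cover has swung open, with the lamp visible below. I carry the knife back to its free spot and lay it down.

>>> {"op": "drive_tool", "data": {"commands": [-0.4,0,0,0,0,0,-0.4,-0.3,0,0,0,0,0,-0.6,0,0,0,0,0,-0.6,0,0,0,0,0,-0.6,0,0,0,0,0,-0.6,0,0,0,0,0,-0.6,0,0,0,0,0,-0.6,0,0,0,0,0.2,-0.5,0,0,0,0,0.2,-0.2,0,0,0,0,0,0,0,0,0,0]}}

```text
t: 13.3
tcp_pos: [0.444, 0.2652, 0.1842]
tcp_rot: [-3.122, -0.346, 0.0]
ft_force: [0.5, -0.3, -0.8]
width: 0.0211
```

>>> {"op": "drive_tool", "data": {"commands": [0,0,0,0,0,0.06,0,0,0,0,0,0.06,0,0,0,0,0,0.06,0,0,0,0,0,0.06,0,0,0,0,0,0.045,0,0,0,0,0,0,0,0,0,0,0,0]}}

```text
t: 14.0
tcp_pos: [0.4438, 0.2636, 0.1845]
tcp_rot: [3.121, -0.355, -0.0]
ft_force: [0.7, 0.3, -1.4]
width: 0.0213
```

Run:
```python
from h import *
delta([.447,.2653,.005],-.2288)
grab('wrist','w6')
for p in((319,46),(319,55),(319,100),(319,150),(319,195),(300,50),(338,50),(319,225)): print(p,world('w6',*p).round(4))
```

```text
t 14.0 now [0.4438 0.2636 0.1845] shift/.05 [ 0.05 -0.05  3.59] turn/90 [0.    0.    0.001] q [ 0.46  0.24  1.64 -0.    1.26  2.26] F [ 0.7  0.3 -1.4] w 0.0213
(319, 46) [0.5539 0.2387 0.1925]
(319, 55) [0.5499 0.2396 0.1912]
(319, 100) [0.5277 0.2447 0.1904]
(319, 150) [0.5009 0.2509 0.1911]
(319, 195) [0.4745 0.257  0.1909]
(300, 50) [0.5545 0.2488 0.1916]
(338, 50) [0.5501 0.2293 0.1906]
(319, 225) [0.4582 0.2607 0.1976]
```

The knife is still flat. I lower it, release and rise.

>>> {"op": "drive_tool", "data": {"commands": [0,0,0.5,0,0,0,0,0,0.6,0,0,0,0,0,0.6,0,0,0,0,0,0.6,0,0,0,0,0,0.6,0,0,0,0,0,0.4,0,0,0,0,0,0.2,0,0,0,0,0,0.08,0,0,0,0,0,0,0,0,0,0,0,0,0,0,0]}}

```text
t: 15.05
tcp_pos: [0.4444, 0.2643, 0.0064]
tcp_rot: [-3.12, 0.357, -0.002]
ft_force: [0.5, -0.1, -0.8]
width: 0.0217
```

>>> {"op": "drive_tool", "data": {"commands": [0,0,0,0,0,0,0,0,0,0,0,0,0,0,0,0,0,0,0,0,0,0,0,0,0,0,0,0,0,0,0,0,0,0,0,0,0,0,0,0,0,0,0,0,0,0,0,0], "hand": 1}}

```text
t: 15.85
tcp_pos: [0.4439, 0.2641, 0.0054]
tcp_rot: [3.121, -0.358, -0.0]
ft_force: [0.3, 1.1, 0.5]
width: 0.0817
```

>>> {"op": "drive_tool", "data": {"commands": [0,0,-0.1,0,0,0,0,0,-0.3,0,0,0,0,0,-0.6,0,0,0,0,0,-0.8,0,0,0,0,0,-0.8,0,0,0,0,0,-0.8,0,0,0,0,0,-0.6,0,0,0,0,0,-0.4,0,0,0,0,0,0,0,0,0]}}

```text
t: 16.75
tcp_pos: [0.4446, 0.2644, 0.2284]
tcp_rot: [-3.118, 0.358, -0.007]
ft_force: [-0.5, -1.4, -0.8]
width: 0.094
```

Run:
```python
from h import *
y=.219;u=np.array([np.cos(y),np.sin(y)])
# lip ahead of TCP(.4553,.031) by .113 ; lamp axis is lip + 10 + 55 mm
lamp=np.array([.4553,.031])+u*(.113+.065);print(lamp)
v=lamp-.06*u
delta([*v,.25],y)
```

```text
[0.6290485  0.06967114]
t 16.75 now [0.4446 0.2644 0.2284] shift/.05 [ 3.39  3.48 -0.43] turn/90 [-0.001 -0.003 -0.285] q [0.47 0.21 1.58 0.   1.35 2.26] F [-0.5 -1.4 -0.8] w 0.094
```

>>> {"op": "drive_tool", "data": {"commands": [0.34,0.35,-0.04,0,0,0,0.34,0.35,-0.04,0,0,0,0.34,0.35,-0.04,0,0,0,0.34,0.35,-0.04,0,0,0,0.34,0.35,-0.04,0,0,0,0.34,0.35,-0.04,0,0,0,0.34,0.35,-0.04,0,0,0,0.34,0.35,-0.04,0,0,0,0.34,0.35,-0.04,0,0,0,0.34,0.35,-0.04,0,0,0]}}

```text
t: 17.75
tcp_pos: [0.5699, 0.0542, 0.2441]
tcp_rot: [3.121, -0.358, -0.003]
ft_force: [0.4, 0.1, 1.1]
width: 0.0941
```

>>> {"op": "drive_tool", "data": {"commands": [0,0,0,0,0,-0.06,0,0,0,0,0,-0.06,0,0,0,0,0,-0.06,0,0,0,0,0,-0.06,0,0,0,0,0,-0.045,0,0,0,0,0,0,0,0,0,0,0,0]}}

```text
t: 18.45
tcp_pos: [0.5696, 0.0551, 0.2446]
tcp_rot: [-3.123, -0.34, 0.002]
ft_force: [0.4, -0.5, 1.1]
width: 0.0942
```

Run:
```python
from h import *
delta([.629,.0697,.045],.219)
grab('wrist','w7')
```

```text
t 18.45 now [0.5696 0.0551 0.2446] shift/.05 [ 1.23 -0.03  3.99] turn/90 [-0.     0.001 -0.001] q [0.03 0.32 1.4  0.   1.42 1.39] F [ 0.4 -0.5  1.1] w 0.0942
```

View pics/w7.png

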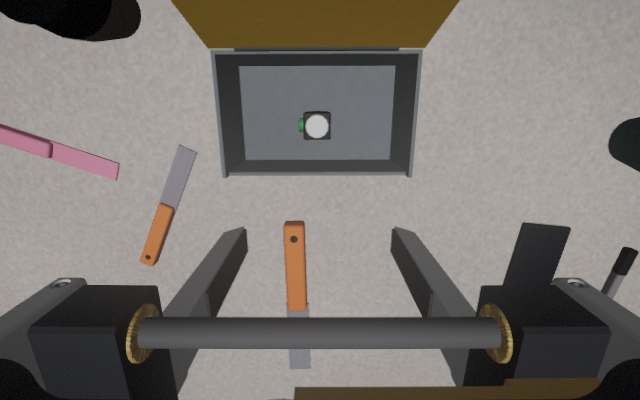

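The wrist view shows the knife flat on the bench at (168,205) and the cover open. The lamp diffuser is at (317,125), with the green button to its left at (301,125).

Run:
```python
from h import *
p=world('w7',317,125.5,.094);print(p,world('w7',317,126),world('w7',180,170),world('w7',150,262))
for q in((218,52),(418,52),(411,174),(227,174)):print(world('w7',*q,.1).round(4))
delta([*p[:2],.045],.219)
```

```text
[0.63013304 0.07137724 0.094     ] [0.62967845 0.07127216 0.09489817] [0.52400437 0.24548529 0.01176739] [0.37237002 0.27588094 0.01765759]
[0.679  0.1825 0.1   ]
[ 0.7218 -0.011   0.1   ]
[ 0.6019 -0.0413  0.1   ]
[0.5579 0.1574 0.1   ]
t 18.5 now [0.5697 0.0551 0.2448] shift/.05 [ 1.25 -0.06  4.  ] turn/90 [-0.     0.001 -0.001] q [0.03 0.32 1.4  0.   1.42 1.39] F [ 0.1 -0.4  0.9] w 0.0937
```

>>> {"op": "drive_tool", "data": {"commands": [0.3,-0.07,0,0,0,0,0.4,0,0,0,0,0,0.35,0,0,0,0,0,0.2,0,0,0,0,0,0,0,0.5,0,0,0,0,0,0.6,0,0,0,0,0,0.6,0,0,0,0,0,0.6,0,0,0,0,0,0.6,0,0,0,0,0,0,0,0,0]}}

```text
t: 19.5
tcp_pos: [0.628, 0.072, 0.0962]
tcp_rot: [-3.123, -0.342, 0.011]
ft_force: [-0.2, 0.2, 0.1]
width: 0.0944
```

>>> {"op": "drive_tool", "data": {"commands": [0,0,0.4,0,0,0,0,0,0.4,0,0,0,0,0,0.3,0,0,0,0,0,0,0,0,0,0,0,0,0,0,0]}}

```text
t: 20.0
tcp_pos: [0.6305, 0.0722, 0.0465]
tcp_rot: [3.123, 0.343, 0.001]
ft_force: [0.3, 0.3, -0.6]
width: 0.0939
```

>>> {"op": "drive_tool", "data": {"commands": [0,0,0,0,0,0,0,0,0,0,0,0,0,0,0,0,0,0,0,0,0,0,0,0,0,0,0,0,0,0,0,0,0,0,0,0,0,0,0,0,0,0,0,0,0,0,0,0,0,0,0,0,0,0,0,0,0,0,0,0,0,0,0,0,0,0,0,0,0,0,0,0], "hand": 0, "grip_force": 35}}

```text
t: 21.2
tcp_pos: [0.6302, 0.0717, 0.0456]
tcp_rot: [3.122, 0.343, 0.0]
ft_force: [0.7, -5.7, 1.5]
width: 0.0301
```

Run:
```python
from h import *
delta([.6301,.0714,.165],.219)
```

```text
t 21.2 now [0.6302 0.0717 0.0456] shift/.05 [-0.    0.01 -2.39] turn/90 [ 0. -0.  0.] q [ 0.06  0.65  1.41 -0.    1.09  1.41] F [ 0.7 -5.7  1.5] w 0.0301
```

>>> {"op": "drive_tool", "data": {"commands": [0,0,-0.1,0,0,0,0,0,-0.15,0,0,0,0,0,-0.15,0,0,0,0,0,-0.2,0,0,0,0,0,-0.2,0,0,0,0,0,-0.2,0,0,0,0,0,-0.2,0,0,0,0,0,0,0,0,0]}}

```text
t: 22.0
tcp_pos: [0.6301, 0.0717, 0.1059]
tcp_rot: [3.122, 0.343, 0.0]
ft_force: [1.8, -4.6, -6.3]
width: 0.0301
```

>>> {"op": "drive_tool", "data": {"commands": [0,0,-0.15,0,0,0,0,0,-0.15,0,0,0,0,0,-0.2,0,0,0,0,0,-0.2,0,0,0,0,0,-0.2,0,0,0,0,0,-0.15,0,0,0,0,0,-0.13,0,0,0,0,0,0,0,0,0,0,0,0,0,0,0]}}

```text
t: 22.9
tcp_pos: [0.6299, 0.072, 0.1639]
tcp_rot: [3.123, 0.344, -0.001]
ft_force: [2.2, -4.6, -7.8]
width: 0.0304
```

Run:
```python
from h import *
delta([.6301,.0714,.165],.219)
grab('wrist','w8');grab('top','t8')
a=cv2.imread('pics/t8.png')[90:290,170:370];b=cv2.imread('pics/w8.png')
cv2.imwrite('pics/c8.png',np.hstack([cv2.resize(b,(480,300)),cv2.resize(a,(300,300))]))
```

```text
t 22.9 now [0.6299 0.072  0.1639] shift/.05 [ 0.    0.01 -0.02] turn/90 [0.    0.001 0.   ] q [ 0.06  0.52  1.31 -0.    1.31  1.41] F [ 2.2 -4.6 -7.8] w 0.0304
```

View pics/c8.png

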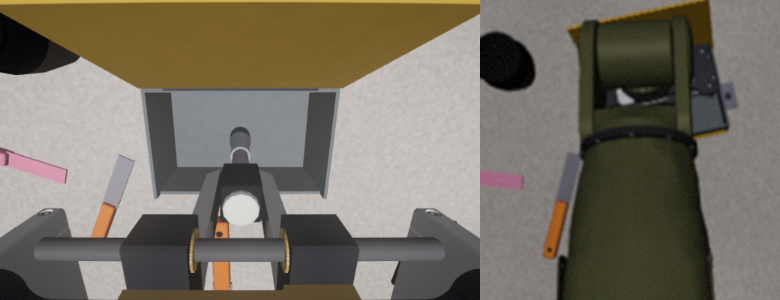

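The lamp is held above the case with the mast drawn out. It rose 118 mm at a load of about 8 N. I nudge up to feel the second stop.

>>> {"op": "drive_tool", "data": {"commands": [0,0,-0.02,0,0,0,0,0,-0.02,0,0,0,0,0,0,0,0,0,0,0,0,0,0,0]}}

```text
t: 23.4
tcp_pos: [0.6299, 0.0721, 0.166]
tcp_rot: [-3.123, -0.344, 0.001]
ft_force: [2.5, -3.5, -11.5]
width: 0.03
```

Run:
```python
from h import *
grab('wrist','w9')
print('diffuser',world('w9',321,277),'knife blade',world('w9',160,235),'handle',world('w9',138,295))
grab('wrist','w10')
s=arm.sense();print(s['t'],s['tcp_pos'],s['ft_force'],s['width'],abs(s['joint_velocities']).max())
if s['width']<.0325: print(arm.hand_in())
```

```text
diffuser [0.63165831 0.07227644 0.21451291] knife blade [0.52220352 0.24646302 0.01195953] handle [0.43562131 0.26553577 0.01840946]
23.5 [0.62991033 0.07206966 0.16602033] [  1.83833186  -3.99384775 -14.18695214] 0.0297831435430581 0.002839822704192884
the job is handed in; nothing more can be done
None
```

I levered the cover up with the small orange knife until it swung fully open. I then laid the knife flat on the bench, squeezed the lamp with its button in, pulled it to the second stop and handed in while still holding it. `hand_in` gives no verdict.

Last checks before handing in, at 23.5 s:
- **Lamp height:** the top of the diffuser measured z = 0.2145 m, against an expected 0.214 m. The TCP had risen 120.4 mm.
- **Second stop:** the pull rose from about 8 N to between 11 and 14 N over the last 2 mm, so the stop was reached.
- **Button:** the finger opening read 29.8 mm. That is about 1 mm under the 31 mm given for the button pressed in, so I take it as fully pressed; the reading varies by about 0.5 mm.
- **Knife:** blade top at 12 mm and handle top at 18 mm, so it lies flat, clear of the case and the robot.
- **Cover:** it was open in the last picture I viewed, at 22.9 s.
- **Side force:** a steady 4 to 6 N on the grip, from a slight off-centre hold. It did no visible harm.
- **Pots, phone and marker:** I did not measure them again at the end. The arm's path stayed away from them.

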